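# Ready the syringe pump: cover off, pusher block up to the plunger, half-nut engaged

## Task

Get the syringe pump ready to dose: lift the clear dust cover off its drive end and set it down gently, upright and fully on the grey bench mat. Then slide the pusher block along its guide rods until it just meets the thumb flange of the syringe's plunger, without pushing the plunger in. Last, press the half-nut lever on top of the block down flat, so that the drive is engaged with the block still at the plunger, and leave the other things on the bench where they are.

Things in the scene. Friction and masses are not known exactly. Their poses are not given: they have to be found in the camera images.
- pump: White bench syringe pump, fixed, 320 mm long (y), deck 56 mm above the bench (x -50 to +80 mm), keys on its -x side. Origin: centre of the underside; yaw within 0.25 rad. Drive bay, middle line x = +15 mm, at its -y end: rods along y, end block (y -145 to -130) 21 mm above the deck. Clamped 60 ml syringe on its +y half, axis and plunger along y, clamp top 70 mm over the deck.
- cover: Loose clear plastic dust cover with grey edges, standing on the pump's deck over the drive bay: 110 (x) by 178 (y) mm, 100 mm high to its flat top, walls 3 mm, 0.2 to 0.4 kg. Open below and at its +y (syringe) end. Origin: centre of its lower edge; axes start along the pump's within 0.03 rad. Lift it 105 mm before moving it sideways, to clear what it covers.
- cover_handle (a point): Centre of the grey handle bar on the cover's top: bar 100 mm long along the cover's y, 14 mm wide (x), 12 mm high, 130 mm above the cover's lower edge; 24 mm of free height below the bar; posts at its ends, so the middle 70 mm is free to pinch across x.
- mat: Grey rubber bench mat, fixed, 180 mm (x) by 250 mm (y), 4 mm thick, with fine ribs, where the cover is to go. Origin: centre of its underside. It lies on the other side of the robot's middle line from the pump, yawed up to 0.25 rad.
- carriage (a joint): Pusher block (dark, 84 mm across in pump x, 34 mm thick in pump y, top face 54 mm above the deck), sliding on the guide rods. Value in m, 0 to 0.110, grows as the block moves to the pump's +y, towards the syringe. It starts between 0 and 0.035, slides with a friction of about 2 N and stays where it is left.
- carriage_back (a point): Point on the pusher block's rear face (the one away from the syringe, facing pump -y), on the middle line, 10 mm below the block's top face. Push here towards pump +y. The lever's tip stands at most 37 mm above the block's top face while raised.
- carriage_face (a point): Centre of the pusher block's front face (facing pump +y), at the height of the syringe's axis. It moves in line with plunger_end.
- plunger_end (a point): Centre of the outer face (facing pump -y) of the plunger's white thumb flange, a disc of 33 mm, at the height of the syringe's axis. The gap to carriage_face is 25 to 90 mm at the start. The plunger begins to move in at about 9 N and does not come back.
- lever (a joint): Half-nut lever on top of the pusher block: steel bar 74 mm long with a black end pad 24 mm square, hinged across the far (pump +x) end of the block's top. Value in rad: 0 raised (released; starts 0 to 0.06), 0.38 flat on the block (engaged). It stays where it is left; about 3 N at its end pad moves it.
- lever_tip (a point): Middle of the upper face of the lever's black end pad, 64 mm from the hinge towards pump -x. When the lever is flat this point is 62 mm above the deck and 31 mm from the bay's middle line towards pump -x.
- spare_syringe: Bystander: small white capped syringe, 140 mm long, 24 mm high, lying along x near the robot's middle line between pump and mat. Origin: underside below its middle.
- beaker: Bystander: glass beaker, 80 mm wide, 85 mm high, standing beyond the pump and mat. Origin: centre of its underside.
- timer: Bystander: flat white lab timer, 65 by 90 mm, 22 mm high, lying beyond the pump and mat. Origin: centre of its underside.
- bottle_a: Bystander: green-capped glass bottle, 72 mm wide, 124 mm high, beyond the pump and mat. Origin: centre of its underside.
- bottle_b: Bystander: green-capped glass bottle, 80 mm wide, 144 mm high, beyond the pump and mat. Origin: centre of its underside.
- stirrer_motor: Bystander: black stirrer motor head standing upright, 60 mm wide, 114 mm high, beyond the pump and mat. Origin: centre of its underside.
- tip_box: Bystander: pipette tip box, 87 by 127 mm, 64 mm high, far left. Origin: centre of its underside.
- wash_bottle: Bystander: white plastic bottle, 60 mm wide, 150 mm high, far right. Origin: centre of its underside.
There are look-alikes about, which are no part of the job. Leave any turquoise or yellow look-alike of the cover alone.

How it is judged:
On the way, in this order (a step that is already met when the one before it is completed fails the run):
1. the cover stands upright on the mat, let go (height (world z) of cover below 0.009 m and angle between cover's own z axis and vertical below 0.05 rad and x of cover in the frame of mat between -0.06 and 0.06 m and y of cover in the frame of mat between -0.06 and 0.06 m and contact force between cover and the arm below 0.1 N and contact force between cover and the fingers below 0.1 N), for 0.2 s.
2. the pusher block is within 3 mm of the plunger's thumb flange, its lever still raised (distance between carriage_face and plunger_end below 0.003 m and value of joint lever below 0.2 rad), for 0.2 s.
3. the half-nut lever is pressed down flat (value of joint lever above 0.31 rad), for 0.2 s.
At the end, for the whole second after the job is handed in: The cover stands upright, at rest and let go on the mat, its centre within 60 mm of the mat's along both mat axes; the pusher block's face is within 3 mm of the thumb flange; the plunger is pushed in by less than 3 mm; the half-nut lever is down (over 0.31 of its 0.38 rad) (height (world z) of cover below 0.009 m and angle between cover's own z axis and vertical below 0.05 rad and x of cover in the frame of mat between -0.06 and 0.06 m and y of cover in the frame of mat between -0.06 and 0.06 m and linear speed of cover below 0.02 m/s and distance between carriage_face and plunger_end below 0.003 m and distance of plunger_end from where it was at the start of the episode below 0.003 m and value of joint lever above 0.31 rad); the robot touches nothing.
It fails at once if the plunger is pushed in by 3 mm or more (distance of plunger_end from where it was at the start of the episode above 0.003 m).
It fails at once if the cover is dropped (falls freely from over about 10 mm) or slammed down on the mat (over 120 N) ((contact force between cover and the fingers below 0.1 N and linear speed of cover above 0.45 m/s) or contact force between cover and mat above 120 N).
It fails at once if a bystander on the bench is moved by more than 25 mm (distance of any of spare_syringe, beaker, timer, bottle_a, bottle_b, stirrer_motor, tip_box, wash_bottle from where it was at the start of the episode above 0.025 m).
It also fails if it takes over 59 s, if anything falls off the work surface, if the arm or the gripper's body presses on something with over 40 N, if the wrist force passes 120 N, or if a joint passes its speed limit or range.

## Robot

A 6-joint arm with a two-finger parallel gripper is mounted at the origin on the work surface. World frame = base frame: x ahead of the robot, y to its left, z up, the work surface at z = 0. Lengths are in m, angles in rad, forces in N, time in s.
With the tool pointing down it reaches from about 0.35 to 0.85 m from the base axis. Payload 8.1 kg.
Tool frame: the origin (TCP) lies at the very end of the fingers, on their centre line; the grasp point (between the pads) lies 19 mm behind it; z points along the fingers, y is the direction in which the jaws open and shut (so a half turn about z gives the same grasp; the last joint's range is limited). The gripper opens to 93 mm and grips with 3 to 60 N. Pads are 15 mm wide; open, the fingers measure 128 mm over their backs; the gripper's body (75 mm by 188 mm) begins 65 mm behind the grasp point.
Start: joints at [1.073, 0.13, 1.488, -0, 1.523, -0.085], TCP at [0.241, 0.55, 0.219] pointing down, gripper open.
Joint ranges: [-2.96, 2.96], [-0.89, 2.26], [0.02, 2.5], [-1.34, 4.48], [0, 2.73], [-2.66, 2.66]. Speed limits (rad/s): [2.39, 2.39, 2.79, 3.14, 3.14, 3.14].

## Interface

Orientations are given as a rotation vector (axis times angle).
In Python, from plant import robot gives the robot as it stands.
- The arm moves only by the shell command python3 -m inch 'ROWS' [FORCE]. ROWS is JSON, a list that holds one entry, the list of rows, each a list of 7 numbers: the shift along the tool's x, y, z in cm, then the turn, a rotation vector about the tool's x, y, z in degrees, then the gripper command: -1 is fully open, 1 is shut, values between are in proportion. A call has 1 to 5 rows; each row shifts and turns the commanded pose from where the row before left it, along the tool's axes as they then stand; what a row does not reach is not made up. A row lasts 1/10 s, in which the tool goes at most 50 mm and 8.59 degrees, less where a joint would pass 70% of its speed; a pose out of reach is approached as far as the arm can. A call with a gripper value outside its range is refused whole. The fingers move at their own pace and stop on an object; FORCE is the grip in N (left out, the last holds). Time passes only in rows, so rows that do not move let the fingers close. It gives the time, the measured TCP pose, the force and the opening at its end, in the units of the state.
- robot.read_state(): the state, without advancing time (a new reading comes with each control period).
- robot.read_camera(name): name is "scene" or "side" or "wrist"; returns a dict with "image" (384x512x3 uint8, blue, green, red), "K" (3x3 intrinsics, pixels), "R" (3x3) and "t" (3): a world point X has camera coordinates R X + t; the wrist camera has in their place "tool_from_camera" (4x4, takes a point from camera to tool coordinates, whose origin is the TCP and whose axes are the flange's). Camera axes: x right, y down, z forward; pixel columns grow to the right and rows downward; lengths in m; the calibration is good to about 2 mm. A picture is of the moment at which its call begins: read the wrist's pose just before it. There is no depth.
- robot.close_job(): hands the job in, once; it reports no verdict.
The state is a dict: "t": time; "q": joint angles; "dq": joint speeds; "joint_torque": joint torques, N m; "tool_pos": TCP position; "orientation": TCP orientation; "force": force on the tool from outside, world axes, zero at the start; "wrist_torque": the same for the moment, N m; "opening": finger opening in m.
Only numpy, scipy, OpenCV 4.12 (cv2) and the standard library are available. Lean on these libraries where they do the work, as an engineer would, in place of code of your own. Each camera call takes 0.05 s, during which the arm holds its last target. There are 200 camera calls.

## Working session

There is one attempt and no reset: what is moved stays moved. The work goes in short steps, Python scripts to look and compute and a shell command to move; the robot and the scene stay as the last step left them, time stands still between calls to the robot, and variables do not carry over. Pictures are saved under pics/ and viewed, about 8 in all and at most 12, crops included, and the job is handed in when it is done.

```bash
ls; mkdir -p pics; python3 - <<'E'
from plant import robot
import cv2,json,numpy as np
s=robot.read_state(); print({k:np.round(v,3).tolist() for k,v in s.items()})
for n in("scene","side","wrist"):
    c=robot.read_camera(n); cv2.imwrite(f"pics/{n}0.png",c["image"])
    print(n,{k:np.round(c[k],3).tolist() for k in c if k!="image"})
a=cv2.imread("pics/scene0.png");b=cv2.imread("pics/side0.png")
cv2.imwrite("pics/scene0b.png",cv2.resize(a,(800,600),interpolation=cv2.INTER_CUBIC))
cv2.imwrite("pics/side0b.png",cv2.resize(b,(800,600),interpolation=cv2.INTER_CUBIC))
E
```

```text
pics
{'t': 0.0, 'q': [1.073, 0.131, 1.489, 0.0, 1.523, -0.085], 'dq': [-0.002, 0.0, 0.001, -0.001, -0.001, 0.0], 'joint_torque': [0.002, -55.985, -49.176, 0.077, 0.035, -0.0], 'tool_pos': [0.24, 0.549, 0.218], 'orientation': [-0.644, -3.074, 0.003], 'force': [-0.083, -0.659, 0.52], 'wrist_torque': [0.013, 0.047, 0.004], 'opening': 0.093}
scene {'K': [[473.872, 0.0, 255.419], [0.0, 473.872, 185.155], [0.0, 0.0, 1.0]], 'R': [[-0.496, 0.868, -0.004], [0.72, 0.409, -0.561], [-0.485, -0.281, -0.828]], 't': [0.208, -0.241, 1.746]}
side {'K': [[439.704, 0.0, 258.983], [0.0, 439.704, 195.777], [0.0, 0.0, 1.0]], 'R': [[0.959, -0.284, 0.019], [-0.184, -0.666, -0.723], [0.218, 0.69, -0.691]], 't': [-0.417, 0.194, 1.364]}
wrist {'K': [[330.761, 0.0, 256.183], [0.0, 330.761, 194.443], [0.0, 0.0, 1.0]], 'tool_from_camera': [[-0.0, -0.967, -0.255, 0.072], [1.0, -0.0, -0.001, 0.001], [0.0, -0.255, 0.967, -0.167], [0.0, 0.0, 0.0, 1.0]]}
```

View pics/scene0b.png

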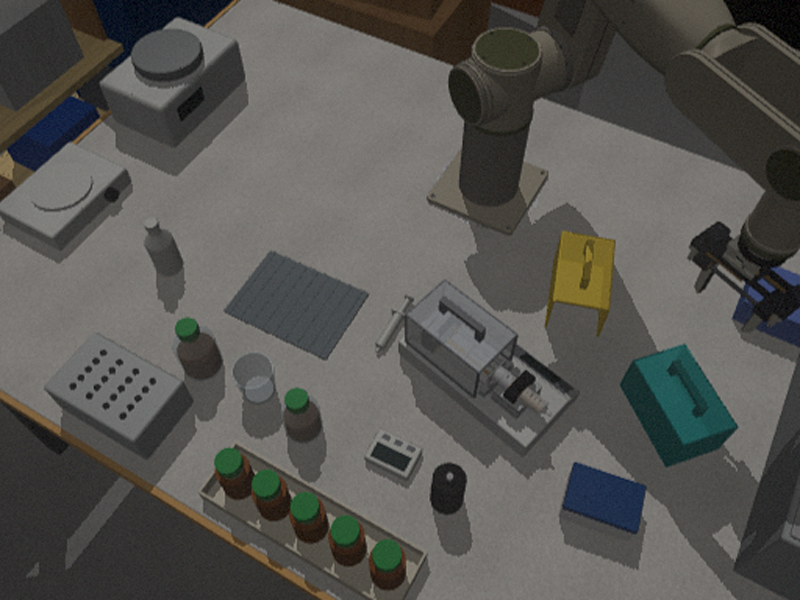

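View pics/side0b.png

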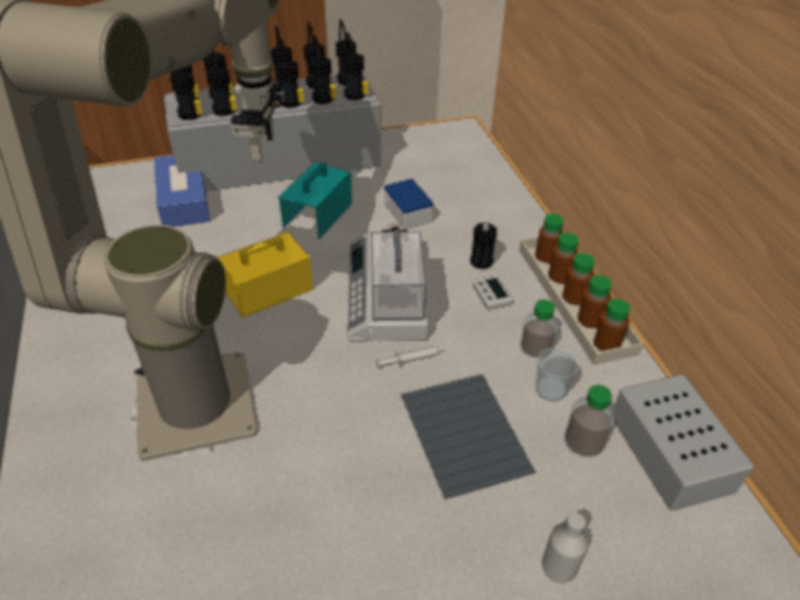

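The scene view shows the clear cover's grey handle from about (443,297) to (482,333) in the 800 px image. The mat corners are near (273,252), (368,295), (326,357) and (226,309). In the side view the handle runs from (398,235) to (398,272). The yellow and turquoise covers are decoys. I'll measure the handle and mat next.

```bash
cat > h.py <<'E'
import numpy as np, cv2
from scipy.spatial.transform import Rotation as Ro
from plant import robot
def cam(n):
    s=robot.read_state(); c=robot.read_camera(n)
    if n=="wrist":
        T=np.eye(4);T[:3,:3]=Ro.from_rotvec(s["orientation"]).as_matrix();T[:3,3]=s["tool_pos"]
        W=T@np.array(c["tool_from_camera"]); c["R"]=W[:3,:3].T; c["t"]=-c["R"]@W[:3,3]
    return c
def ray(c,p):
    R=np.array(c["R"]);o=-R.T@np.array(c["t"])
    d=R.T@np.linalg.inv(c["K"])@np.array([p[0],p[1],1.]); return o,d/np.linalg.norm(d)
def plane(c,p,z):
    o,d=ray(c,p); return o+d*(z-o[2])/d[2]
def tri(c1,p1,c2,p2):
    o1,d1=ray(c1,p1);o2,d2=ray(c2,p2)
    k=np.linalg.lstsq(np.c_[d1,-d2],o2-o1,rcond=None)[0]
    a,b=o1+k[0]*d1,o2+k[1]*d2; return (a+b)/2,np.linalg.norm(a-b)
def proj(c,X):
    v=np.array(c["K"])@(np.array(c["R"])@np.array(X)+np.array(c["t"])); return v[:2]/v[2]
def togo(X,yaw_jaw=None):
    s=robot.read_state();R=Ro.from_rotvec(s["orientation"]).as_matrix()
    print("tool shift cm",np.round(R.T@(np.array(X)-s["tool_pos"])*100,2))
    if yaw_jaw is not None:
        y=np.array([np.cos(yaw_jaw),np.sin(yaw_jaw),0]); 
        for sg in(1,-1):
            z=np.array([0,0,-1.]);x=np.cross(sg*y,z);G=np.c_[x,sg*y,z]
            print("turn deg",np.round(Ro.from_matrix(R.T@G).as_rotvec(degrees=True),2))
E
python3 - <<'E'
from h import *
S,D=cam("scene"),cam("side"); f=512/800
for n,c,roi in(("scene",S,(215,240,380,365)),("side",D,(395,370,540,500))):
    x0,y0,x1,y1=[int(v*f) for v in roi]; im=cv2.GaussianBlur(c["image"],(3,3),0); g=im.max(2)
    m=np.zeros_like(g); m[y0:y1,x0:x1]=(g[y0:y1,x0:x1]<cv2.threshold(g[y0:y1,x0:x1],0,255,cv2.THRESH_OTSU)[0])*255
    m=cv2.morphologyEx(m,cv2.MORPH_CLOSE,np.ones((5,5)))
    k=max(cv2.findContours(m,0,1)[0],key=cv2.contourArea); b=cv2.boxPoints(cv2.minAreaRect(k))
    h=cv2.approxPolyDP(cv2.convexHull(k),6,True)[:,0]
    P=np.array([plane(c,p,.004)[:2] for p in k[:,0].astype(float)],np.float32)*1000
    r=cv2.minAreaRect(P);print(n,"mat",len(h),np.round(r[0],1),np.round(r[1],1),r[2])
hs=[(443,297),(482,333)];hd=[(398,272),(398,235)]
for a,b in zip(hs,hd): print("handle tri",*tri(S,np.array(a)*f,D,np.array(b)*f),plane(S,np.array(a)*f,.192),plane(D,np.array(b)*f,.192))
a=S["image"][165:285,250:375];b=D["image"][140:225,215:285]
cv2.imwrite("pics/z1.png",np.hstack([cv2.resize(a,(480,460),interpolation=2),cv2.resize(b,(320,388),interpolation=2)[:460] if 0 else cv2.copyMakeBorder(cv2.resize(b,(320,388),interpolation=2),0,72,0,0,0)]))
E
```

```text
scene mat 4 [ 494.2 -207.1] [184.9 253.8] 2.140860080718994
side mat 4 [ 492. -210.] [180.7 250.9] 1.9991754293441772
handle tri [0.43818215 0.09690702 0.16953974] 0.01646973214692742 [0.44377645 0.10663227 0.192     ] [0.43622967 0.06464813 0.192     ]
handle tri [0.47239221 0.19794487 0.17939294] 0.005475824257038692 [0.47699886 0.20152827 0.192     ] [0.46950593 0.17975448 0.192     ]
```

View pics/z1.png

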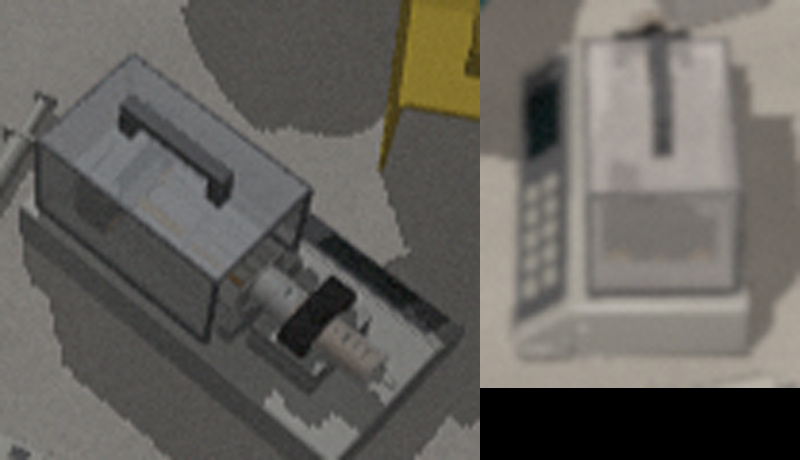

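The handle's top centreline runs from about (283,191) to (309,212) in scene pixels. The cover's top corners are also visible in both views, so I'll use those to check it.

```bash
python3 - <<'E'
from h import *
S,D=cam("scene"),cam("side")
s=lambda p:(250+p[0]/3.84,165+p[1]/3.833)
d=lambda p:(215+(p[0]-480)/4.571,140+p[1]/4.565)
# order: -x-y,-x+y,+x+y,+x-y
cs=[(135,57),(312,188),(215,280),(38,143)]; cd=[(587,190),(585,40),(728,40),(738,190)]
for n,c,P in(("scene",S,[s(p) for p in cs]),("side",D,[d(p) for p in cd])):
    W=np.array([plane(c,p,.156)[:2] for p in P]); r=cv2.minAreaRect((W*1000).astype(np.float32))
    v=(W[1]-W[0]+W[2]-W[3]); print(n,np.round(W,3).tolist(),"ctr",W.mean(0),"size",r[1],"yaw",np.degrees(np.arctan2(-v[0],v[1])))
for a,b in zip(cs,cd): print(tri(S,s(a),D,d(b)))
for p in[(122,102),(228,181)]: print("bar",plane(S,s(p),.192))
E
```

```text
scene [[0.387, 0.084], [0.427, 0.252], [0.531, 0.224], [0.493, 0.058]] ctr [0.4594782 0.1544319] size (174.15052795410156, 108.63109588623047) yaw -13.108450519194617
side [[0.388, 0.083], [0.429, 0.248], [0.534, 0.22], [0.489, 0.055]] ctr [0.4602137  0.15158448] size (170.61672973632812, 108.33557891845703) yaw -14.61655153055314
(array([0.38770755, 0.08382201, 0.1557154 ]), np.float64(0.001089220443698938))
(array([0.42848775, 0.25112778, 0.15516206]), np.float64(0.0037413933582688273))
(array([0.53271343, 0.2227187 , 0.1554641 ]), np.float64(0.00467781078656827))
(array([0.49076619, 0.05717051, 0.15362558]), np.float64(0.001328068347738382))
bar [0.45080875 0.10476226 0.192     ]
bar [0.47320913 0.20239702 0.192     ]
```

```bash
python3 -c "
from h import *
togo([.461,.153,.26],np.radians(-13.5))"
```

```text
tool shift cm [-36.09 -27.48  -4.15]
turn deg [-2.000e-02  2.000e-02  7.985e+01]
turn deg [-2.0000e-02 -2.0000e-02 -1.0015e+02]
```

```bash
python3 -m inch '[[[0,0,-4.15,0,0,0,-1],[-3.6,-2.7,0,0,0,0,-1],[-3.6,-2.7,0,0,0,0,-1],[-3.6,-2.7,0,0,0,0,-1],[-3.6,-2.7,0,0,0,0,-1]]]' 30
python3 -m inch '[[[-3.6,-2.7,0,0,0,0,-1],[-3.6,-2.7,0,0,0,0,-1],[-3.6,-2.7,0,0,0,0,-1],[-3.6,-2.7,0,0,0,0,-1],[-3.6,-2.7,0,0,0,0,-1]]]'
python3 -m inch '[[[0,0,0,0,0,8,-1],[0,0,0,0,0,8,-1],[0,0,0,0,0,8,-1],[0,0,0,0,0,8,-1],[0,0,0,0,0,8,-1]]]'
python3 -m inch '[[[0,0,0,0,0,8,-1],[0,0,0,0,0,8,-1],[0,0,0,0,0,8,-1],[0,0,0,0,0,8,-1],[0,0,0,0,0,8,-1]]]'
python3 - <<'E'
from h import *
togo([.461,.153,.26],np.radians(-13.5)); c=cam("wrist"); im=c["image"].copy()
for X in([.461,.153,.192],[.473,.203,.192],[.449,.104,.192]): cv2.circle(im,tuple(int(v) for v in proj(c,X)),3,(0,0,255),1)
cv2.imwrite("pics/w1.png",im)
E
```

```text
t: 0.85
tool_pos: [0.3297, 0.3915, 0.2602]
orientation: [0.643, 3.075, 0.001]
force: [0.8, -0.0, 0.1]
opening: 0.0928
t: 1.35
tool_pos: [0.4406, 0.1954, 0.2604]
orientation: [0.643, 3.074, 0.001]
force: [0.5, 0.8, 0.4]
opening: 0.0931
t: 1.85
tool_pos: [0.44, 0.1969, 0.2602]
orientation: [1.665, 2.664, 0.0]
force: [-0.3, 0.5, 0.7]
opening: 0.093
t: 2.35
tool_pos: [0.44, 0.197, 0.2602]
orientation: [2.475, 1.935, 0.0]
force: [-0.3, 0.3, 0.3]
opening: 0.0931
tool shift cm [-3.77  3.1   0.02]
turn deg [ 0.01 -0.   -0.48]
turn deg [-1.0000e-02 -1.0000e-02  1.7952e+02]
```

View pics/w1.png

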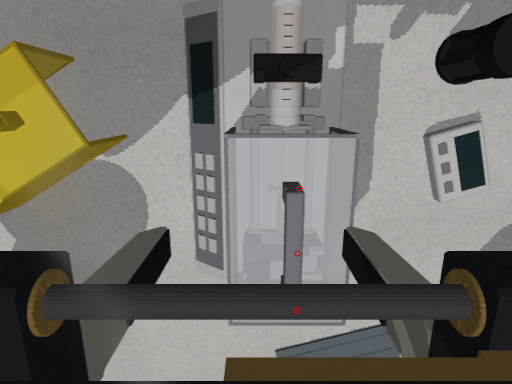

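The bar's axis shows near column 293 and its far end at (294,187). That is about 3 mm to the tool -y side of my prediction, and the yaw agrees. I'll correct that and descend.

```bash
python3 -m inch '[[[-3.8,2.8,0,0,0,0,-1],[0,0,0,0,0,0,-1],[0,0,3,0,0,0,-1],[0,0,3,0,0,0,-1],[0,0,2,0,0,0,-1]]]'
python3 -m inch '[[[0,0,1.2,0,0,0,-1],[0,0,0,0,0,0,-1],[0,0,0,0,0,0,1],[0,0,0,0,0,0,1],[0,0,0,0,0,0,1]]]' 30
python3 -m inch '[[[0,0,0,0,0,0,1],[0,0,0,0,0,0,1],[0,0,0,0,0,0,1],[0,0,0,0,0,0,1],[0,0,0,0,0,0,1]]]'
```

```text
t: 2.9
tool_pos: [0.4574, 0.1534, 0.1781]
orientation: [-2.467, -1.944, 0.002]
force: [0.1, 0.8, -0.2]
opening: 0.0932
t: 3.4
tool_pos: [0.4591, 0.1538, 0.1696]
orientation: [2.469, 1.941, 0.003]
force: [-0.2, -0.5, -0.2]
opening: 0.0734
t: 3.9
tool_pos: [0.4582, 0.1535, 0.1681]
orientation: [-2.47, -1.942, 0.0]
force: [-0.4, 0.9, -0.0]
opening: 0.0334
```

```bash
python3 -m inch '[[[0,0,0,0,0,0,1],[0,0,0,0,0,0,1],[0,0,0,0,0,0,1],[0,0,0,0,0,0,1],[0,0,-0.2,0,0,0,1]]]' 40
python3 -m inch '[[[0,0,-1,0,0,0,1],[0,0,-1.5,0,0,0,1],[0,0,-2,0,0,0,1],[0,0,-2,0,0,0,1],[0,0,-2,0,0,0,1]]]'
python3 -m inch '[[[0,0,-2,0,0,0,1],[0,0,-1.5,0,0,0,1],[0,0,0,0,0,0,1]]]'
python3 - <<'E'
from h import *
# cover target: centre mat (.493,-.2085), yaw 2deg (long sides along mat y)
s=robot.read_state(); print(s["q"],s["opening"],s["force"]); togo([.493,-.2085,.29],np.radians(2.))
c=cam("side");cv2.imwrite("pics/s1.png",c["image"])
E
```

```text
t: 4.4
tool_pos: [0.4577, 0.1534, 0.1695]
orientation: [-2.469, -1.941, 0.002]
force: [0.2, -1.0, -3.4]
opening: 0.0133
t: 4.9
tool_pos: [0.4584, 0.1536, 0.2575]
orientation: [2.469, 1.941, 0.002]
force: [0.7, 0.8, -2.7]
opening: 0.0135
t: 5.2
tool_pos: [0.4595, 0.1538, 0.2937]
orientation: [2.468, 1.94, 0.007]
force: [-0.1, 0.6, -3.0]
opening: 0.0135
[ 2.17109937e-01 -2.09769540e-01  1.68401870e+00  4.35766629e-05
  1.66206329e+00  4.55348885e-01] 0.013468495987115145 [-0.06172229  0.56001508 -3.01231754]
tool shift cm [-34.42  11.8    0.34]
turn deg [  0.29  -0.1  -15.65]
turn deg [-1.4000e-01 -4.1000e-01  1.6435e+02]
```

View pics/s1.png

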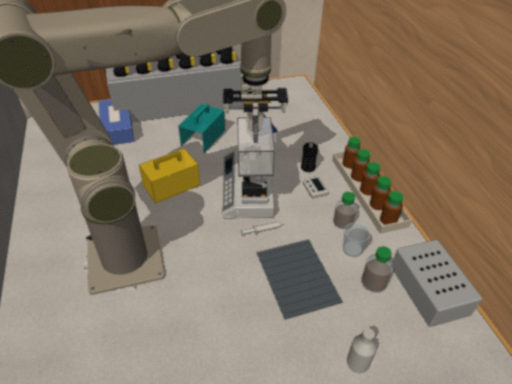

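The cover hangs level from the gripper, clear of the pump at about (255,145). I'll carry it to the mat.

```bash
python3 -m inch '[[[-2,0.7,0,0,0,0,1],[-3,1,0,0,0,0,1],[-3.5,1.2,0,0,0,0,1],[-3.5,1.2,0,0,0,0,1],[-3.5,1.2,0,0,0,0,1]]]'
python3 -m inch '[[[-3.5,1.2,0,0,0,0,1],[-3.5,1.2,0,0,0,0,1],[-3.5,1.2,0,0,0,0,1],[-3.5,1.2,0,0,0,0,1],[-3,1,0,0,0,0,1]]]'
python3 -m inch '[[[-1.9,0.7,0,0,0,-3,1],[0,0,0,0,0,-4,1],[0,0,0,0,0,-4,1],[0,0,0,0,0,-4,1],[0,0,0,0,0,0,1]]]'
python3 -c "
from h import *
s=robot.read_state();print(s['opening'],s['force']);togo([.493,-.2085,.1165],np.radians(2.))"
```

```text
t: 5.75
tool_pos: [0.4725, -0.0108, 0.2887]
orientation: [-2.468, -1.941, 0.002]
force: [-0.6, 0.1, -4.0]
opening: 0.0136
t: 6.25
tool_pos: [0.4886, -0.1902, 0.2885]
orientation: [-2.469, -1.939, 0.002]
force: [1.0, 0.3, -3.8]
opening: 0.0135
t: 6.75
tool_pos: [0.4911, -0.2084, 0.2886]
orientation: [-2.192, -2.247, 0.001]
force: [0.1, 0.3, -3.0]
opening: 0.0137
0.013657345164814101 [ 0.11363964  0.30722095 -2.95453534]
tool shift cm [-0.03  0.23 17.21]
turn deg [-0.12 -0.07 -0.6 ]
turn deg [-1.100e-01  1.900e-01  1.794e+02]
```

```bash
python3 -m inch '[[[0,0,3,0,0,0,1],[0,0,3,0,0,0,1],[0,0,3,0,0,0,1],[0,0,3,0,0,0,1],[0,0,2,0,0,0,1]]]'
python3 -m inch '[[[0,0,1,0,0,0,1],[0,0,0.7,0,0,0,1],[0,0,0.5,0,0,0,1],[0,0,0.4,0,0,0,1],[0,0,0.3,0,0,0,1]]]'
python3 -m inch '[[[0,0,0.1,0,0,0,1],[0,0,0,0,0,0,1]]]'
```

```text
t: 7.25
tool_pos: [0.4901, -0.2076, 0.1466]
orientation: [-2.195, -2.242, 0.002]
force: [-0.5, -0.2, -2.0]
opening: 0.0137
t: 7.75
tool_pos: [0.4923, -0.2089, 0.1218]
orientation: [2.194, 2.246, 0.001]
force: [0.2, -0.1, -3.0]
opening: 0.0133
t: 7.95
tool_pos: [0.4919, -0.2087, 0.1204]
orientation: [2.195, 2.247, 0.0]
force: [0.4, -0.1, -2.7]
opening: 0.0138
```

```bash
python3 -m inch '[[[0,0,0.15,0,0,0,1],[0,0,0.15,0,0,0,1],[0,0,0,0,0,0,1]]]'
python3 -m inch '[[[0,0,0.1,0,0,0,1],[0,0,0,0,0,0,1],[0,0,0,0,0,0,1]]]'
python3 -m inch '[[[0,0,0.1,0,0,0,1],[0,0,0,0,0,0,1],[0,0,0,0,0,0,1]]]'
```

```text
t: 8.25
tool_pos: [0.4916, -0.2085, 0.1169]
orientation: [-2.195, -2.247, 0.0]
force: [0.1, 0.3, -2.7]
opening: 0.0133
t: 8.55
tool_pos: [0.4917, -0.2087, 0.1162]
orientation: [2.195, 2.247, -0.0]
force: [-0.5, -0.3, -2.3]
opening: 0.0133
t: 8.85
tool_pos: [0.4919, -0.2086, 0.116]
orientation: [2.195, 2.247, 0.0]
force: [-3.2, 2.7, 6.4]
opening: 0.0136
```

Contact with the mat. I'll release and back off.

```bash
python3 -m inch '[[[0,0,0,0,0,0,0.5],[0,0,0,0,0,0,0],[0,0,0,0,0,0,-0.2],[0,0,0,0,0,0,-0.2],[0,0,0,0,0,0,-0.2]]]'
python3 -m inch '[[[0,0,0,0,0,0,-0.2],[0,0,-2,0,0,0,-0.2],[0,0,-4,0,0,0,-0.2],[0,0,-4,0,0,0,0],[0,0,-4,0,0,0,1]]]' 
python3 - <<'E'
from h import *
S,D=cam("scene"),cam("side")
a=S["image"][140:250,130:260];b=D["image"][215:330,240:350]
cv2.imwrite("pics/p1.png",np.hstack([cv2.resize(a,(400,400)),cv2.resize(b,(400,400))]))
W=cam("wrist");cv2.imwrite("pics/w2.png",W["image"])
togo([.493,.153,.29],np.radians(-13.5))
E
```

```text
t: 9.35
tool_pos: [0.4917, -0.2086, 0.1151]
orientation: [-2.195, -2.247, 0.0]
force: [0.4, 0.5, -0.3]
opening: 0.0491
t: 9.85
tool_pos: [0.4914, -0.2085, 0.2565]
orientation: [-2.195, -2.247, 0.0]
force: [1.1, -0.1, 0.1]
opening: 0.0441
tool shift cm [36.24  0.82 -3.21]
turn deg [ 0.37  0.15 14.85]
turn deg [  -0.22    0.54 -165.15]
```

View pics/p1.png

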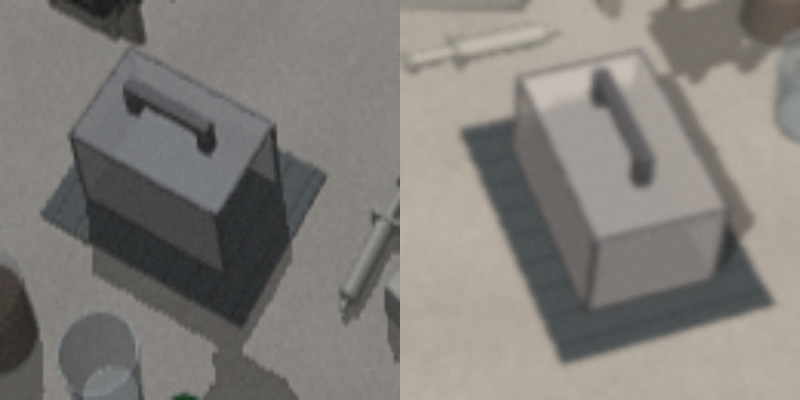

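The cover stands upright inside the mat in both views. Next I'll go back over the pump with the fingers shut and measure the bay.

```bash
python3 -m inch '[[[4,0.1,-0.6,0,0,0,1],[4.5,0.1,-0.6,0,0,0,1],[4.5,0.1,-0.6,0,0,3,1],[4.5,0,0,0,0,3,1],[4.5,0,0,0,0,3,1]]]'
python3 -m inch '[[[4,0,0,0,0,3,1],[4,0,0,0,0,3,1],[2,0,0,0,0,0,1],[0,0,0,0,0,0,1],[0,0,0,0,0,0,1]]]'
python3 - <<'E'
from h import *
s=robot.read_state();print(s["tool_pos"],s["orientation"],s["opening"]);togo([.45,.12,.27],np.radians(-13.5))
c=cam("wrist");np.savez("w3.npz",**{k:c[k] for k in("K","R","t")});cv2.imwrite("pics/w3.png",c["image"])
cv2.imwrite("pics/w3b.png",cv2.resize(c["image"],(800,600),interpolation=2))
E
```

```text
t: 10.5
tool_pos: [0.4957, 0.0129, 0.2718]
orientation: [-2.367, -2.064, 0.002]
force: [1.4, -0.3, -1.0]
opening: 0.0004
t: 11.0
tool_pos: [0.5134, 0.1096, 0.2716]
orientation: [-2.468, -1.943, 0.004]
force: [0.8, -0.0, 0.6]
opening: 0.0006
[0.51337371 0.10960348 0.27160767] [-2.46766285 -1.94272147  0.00365421] 0.0005930211645166621
tool shift cm [-0.48 -6.4   0.18]
turn deg [-0.13  0.07 -0.08]
turn deg [1.1000e-01 2.0000e-01 1.7992e+02]
```

View pics/w3b.png

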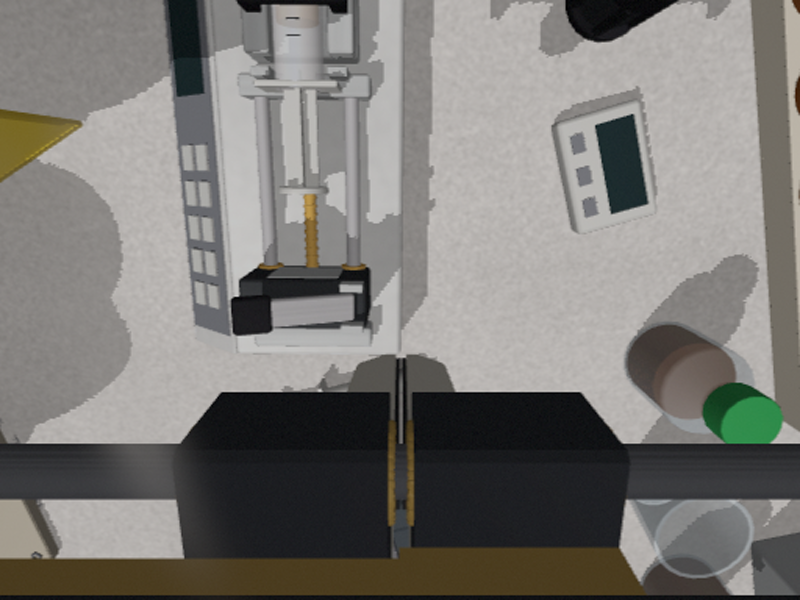

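The carriage, lever, rods and thumb flange show clearly. The flange is at about row 189, columns 280–326, and the block spans rows 267–340 (800 px scale). I'll zoom in for edge positions.

```bash
python3 - <<'E'
import cv2
a=cv2.imread("pics/w3.png")[110:230,140:260]
a=cv2.convertScaleAbs(a,alpha=1.6,beta=20)
cv2.imwrite("pics/w3c.png",cv2.resize(a,(600,600),interpolation=cv2.INTER_CUBIC))
E
```

```text
(no output)
```

View pics/w3c.png

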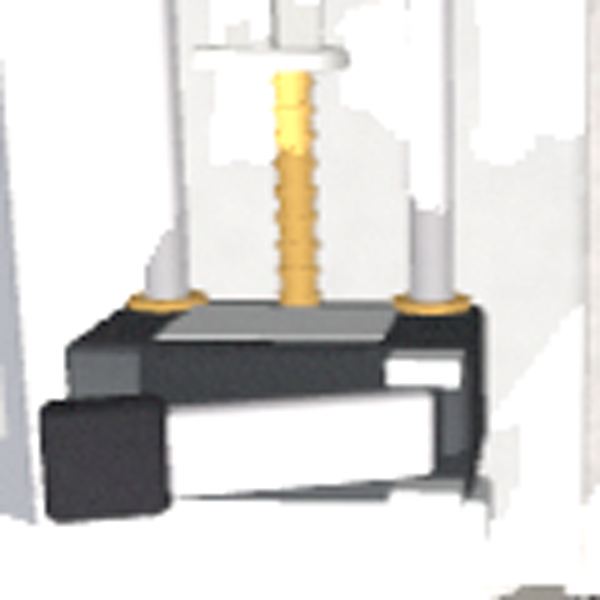

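```bash
python3 - <<'E'
from h import *
c=dict(np.load("w3.npz")); n=lambda x,y:(140+x/5,110+y/5)
yw=np.radians(-13.5); ux=np.array([np.cos(yw),np.sin(yw)]); uy=np.array([-np.sin(yw),np.cos(yw)])
print("cam",-c["R"].T@c["t"])
def sh(l,p,z):
    X=plane(c,n(*p),z)[:2]; print(l,z,np.round(X,4),"pump-axes mm",np.round([X@ux*1e3,X@uy*1e3],1))
for l,p in(("front L",(68,347)),("front R",(482,342)),("front mid",(270,344)),("rear",(330,495)),("rearR",(485,492))): sh(l,p,.110)
sh("pad ctr",(105,458),.147)
sh("bear L",(168,300),.08);sh("bear R",(432,300),.08)
for z in(.10,.105,.11): sh("flange rim",(270,70),z)
for z in(.085,.09,.095): sh("flL",(192,60),z);sh("flR",(350,60),z)
E
```

```text
cam [0.52959559 0.17936268 0.43820034]
front L 0.11 [0.4107 0.1345] pump-axes mm [368.  226.6]
front R 0.11 [0.4927 0.1157] pump-axes mm [452.1 227.6]
front mid 0.11 [0.4508 0.1254] pump-axes mm [409.1 227.2]
rear 0.11 [0.4539 0.0917] pump-axes mm [419.9 195.1]
rearR 0.11 [0.4854 0.0848] pump-axes mm [452.2 195.7]
pad ctr 0.147 [0.4242 0.1181] pump-axes mm [384.9 213.9]
bear L 0.08 [0.4246 0.1353] pump-axes mm [381.3 230.7]
bear R 0.08 [0.481  0.1216] pump-axes mm [439.3 230.6]
flange rim 0.1 [0.4642 0.1777] pump-axes mm [409.9 281.2]
flange rim 0.105 [0.4652 0.1777] pump-axes mm [410.9 281.4]
flange rim 0.11 [0.4662 0.1777] pump-axes mm [411.8 281.7]
flL 0.085 [0.4461 0.1834] pump-axes mm [390.9 282.5]
flR 0.085 [0.4782 0.1756] pump-axes mm [424.  282.4]
flL 0.09 [0.4472 0.1834] pump-axes mm [392.1 282.7]
flR 0.09 [0.4789 0.1757] pump-axes mm [424.6 282.6]
flL 0.095 [0.4484 0.1833] pump-axes mm [393.3 282.9]
flR 0.095 [0.4796 0.1758] pump-axes mm [425.3 282.9]
```

Checks agree: block width 84 mm and midline u=410. The block's rear face is at v≈193.5, its front at 227 and the flange at 281.4, so the gap is about 54 mm. I'll descend behind the block.

```bash
cat >> h.py <<'E'
yw=np.radians(-13.5); ux=np.array([np.cos(yw),np.sin(yw)]); uy=np.array([-np.sin(yw),np.cos(yw)])
def uv(u,v,z): return np.r_[(u*ux+v*uy)/1e3,z]
def now():
    s=robot.read_state(); p=s["tool_pos"]; f=s["force"]
    print("t %.2f u %.1f v %.1f z %.1f"%(s["t"],p[:2]@ux*1e3,p[:2]@uy*1e3,p[2]*1e3),"F uvz",np.round([f[:2]@ux,f[:2]@uy,f[2]],1))
E
python3 -c "
from h import *
now();togo(uv(410,171,.094),yw)"
```

```text
t 11.05 u 473.9 v 225.9 z 272.0 F uvz [-0.1 -0.2 -0.1]
tool shift cm [-5.48 -6.35 17.81]
turn deg [-0.09  0.06 -0.14]
turn deg [1.0000e-01 1.5000e-01 1.7986e+02]
```

```bash
python3 -m inch '[[[-2.7,-3.2,0,0,0,0,1],[-2.8,-3.2,0,0,0,0,1],[0,0,4,0,0,0,1],[0,0,4,0,0,0,1],[0,0,3,0,0,0,1]]]'
python3 -c "
from h import *
now()
S,W=cam('scene'),cam('wrist')
a=S['image'][150:290,240:400]
cv2.imwrite('pics/a1.png',np.hstack([cv2.resize(a,(400,350)),cv2.resize(W['image'],(400,350))]))"
```

```text
t: 11.55
tool_pos: [0.4378, 0.0697, 0.1609]
orientation: [-2.472, -1.939, 0.001]
force: [0.1, 0.3, -0.5]
opening: 0.0003
t 11.55 u 409.4 v 170.0 z 160.9 F uvz [ 0.   0.3 -0.5]
```

View pics/a1.png

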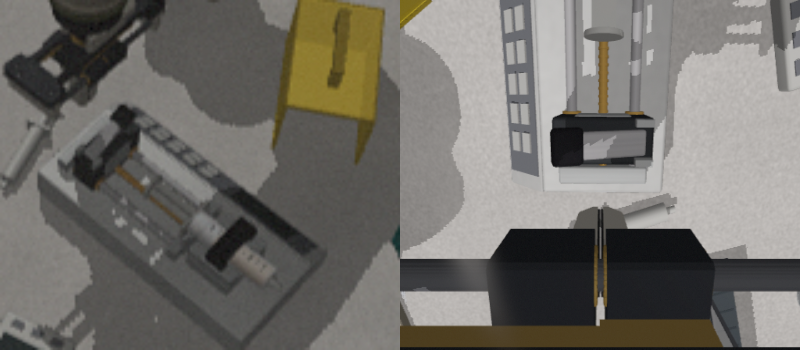

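The shut fingers are centred behind the block and clear of it. I'll descend and feel for the rear face.

```bash
python3 -m inch '[[[0,0,3,0,0,0,1],[0,0,2.5,0,0,0,1],[0,0,1.2,0,0,0,1],[0,0,0,0,0,0,1]]]'; python3 -c "
from h import *
now()"
python3 -m inch '[[[0.5,0,0,0,0,0,1],[0.4,0,0,0,0,0,1],[0.3,0,0,0,0,0,1],[0.2,0,0,0,0,0,1]]]';python3 -c "
from h import *
now()"
python3 -m inch '[[[0.3,0,0,0,0,0,1],[0.3,0,0,0,0,0,1],[0.3,0,0,0,0,0,1],[0.3,0,0,0,0,0,1]]]';python3 -c "
from h import *
now()"
```

```text
t: 12.05
tool_pos: [0.4382, 0.0708, 0.0957]
orientation: [-2.47, -1.94, 0.003]
force: [-0.0, 0.8, -0.1]
opening: 0.0005
t 12.05 u 409.6 v 171.1 z 95.7 F uvz [-0.2  0.8 -0.1]
t: 12.45
tool_pos: [0.443, 0.0851, 0.0972]
orientation: [2.468, 1.941, 0.002]
force: [-0.1, -2.2, 1.7]
opening: 0.0007
t 12.45 u 410.9 v 186.2 z 97.2 F uvz [ 0.5 -2.2  1.7]
t: 12.85
tool_pos: [0.4451, 0.0967, 0.0962]
orientation: [2.47, 1.942, -0.0]
force: [0.1, -3.0, 2.2]
opening: 0.0006
t 12.85 u 410.2 v 198.0 z 96.2 F uvz [ 0.8 -2.9  2.2]
```

The block is moving at about 2–3 N. I'll advance about 28 mm and then measure.

```bash
python3 -m inch '[[[0.6,0,0,0,0,0,1],[0.6,0,0,0,0,0,1],[0.6,0,0,0,0,0,1],[0.6,0,0,0,0,0,1],[0.4,0,0,0,0,0,1]]]'; python3 -m inch '[[[0,0,0,0,0,0,1],[0,0,0,0,0,0,1]]]'
python3 - <<'E'
from h import *
now()
c=cam("wrist");np.savez("w4.npz",**{k:c[k] for k in("K","R","t")})
print([np.round(proj(c,uv(u,v,z)),0) for u,v,z in((410,255,.11),(410,281.4,.105),(368,255,.11),(452,255,.11))])
p=proj(c,uv(410,265,.11)).astype(int); x0,y0=max(p[0]-75,0),max(p[1]-55,0); print(x0,y0)
a=cv2.convertScaleAbs(c["image"][y0:y0+120,x0:x0+150],alpha=1.2,beta=15)
cv2.imwrite("pics/w4.png",cv2.resize(a,(750,600),interpolation=2))
E
```

```text
t: 13.35
tool_pos: [0.4517, 0.1244, 0.0961]
orientation: [-2.469, -1.942, 0.0]
force: [-0.2, -2.5, 1.3]
opening: 0.0
t: 13.55
tool_pos: [0.4512, 0.1242, 0.0959]
orientation: [-2.468, -1.942, 0.001]
force: [0.0, 0.5, 0.4]
opening: 0.0007
t 13.55 u 409.7 v 226.1 z 95.9 F uvz [-0.1  0.5  0.4]
[array([259., 199.]), array([259., 142.]), array([171., 199.]), array([346., 199.])]
183 123
```

View pics/w4.png

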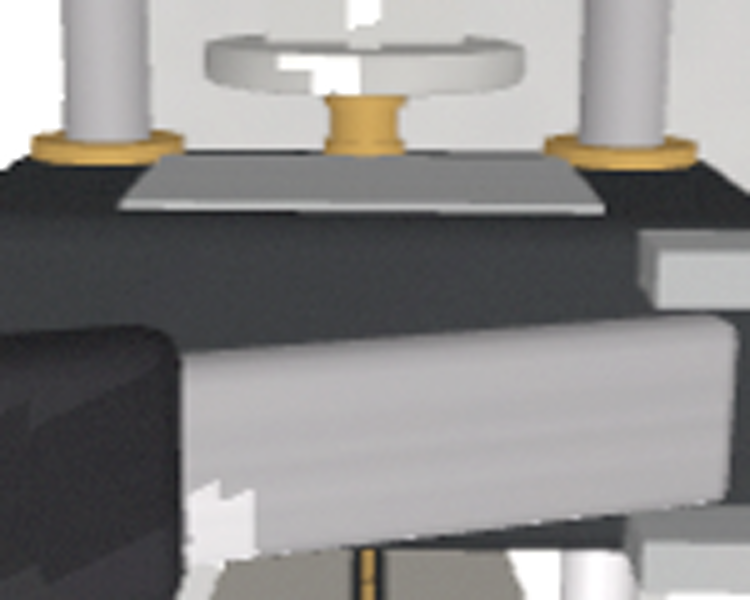

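The block's front top edge is at native row 166. The flange rim's lower edge is at row 142, which matches the predicted flange position.

```bash
python3 - <<'E'
from h import *
c=dict(np.load("w4.npz"))
for p,z in(((259,166),.11),((259,164.8),.108),((255,142),.105),((255,142),.1),((224,135.5),.09),((288,135.5),.09)):
    X=plane(c,p,z)[:2]; print(p,z,np.round([X@ux*1e3,X@uy*1e3],1))
E
```

```text
(259, 166) 0.11 [410.1 270.8]
(259, 164.8) 0.108 [410.2 271.1]
(255, 142) 0.105 [408.3 281.4]
(255, 142) 0.1 [408.3 280.9]
(224, 135.5) 0.09 [392.2 283.3]
(288, 135.5) 0.09 [425.2 283.2]
```

About 10.4 mm of gap is left. I'll go 7 mm, then feel in small steps.

```bash
N='from h import *
now()'
python3 -m inch '[[[0.3,0,0,0,0,0,1],[0.3,0,0,0,0,0,1],[0.1,0,0,0,0,0,1],[0,0,0,0,0,0,1]]]'>/dev/null; python3 -c "$N"
python3 -m inch '[[[0.05,0,0,0,0,0,1],[0.05,0,0,0,0,0,1]]]'>/dev/null; python3 -c "$N"
python3 -m inch '[[[0.05,0,0,0,0,0,1],[0.05,0,0,0,0,0,1]]]'>/dev/null; python3 -c "$N"
```

```text
t 14.00 u 410.0 v 232.9 z 95.9 F uvz [ 0.1 -1.1 -1.5]
t 14.20 u 410.1 v 233.6 z 96.0 F uvz [-1.3 -2.1 -1.2]
t 14.40 u 410.1 v 234.7 z 96.0 F uvz [-1.2 -2.1 -0.7]
```

```bash
N='from h import *
now()'
python3 -m inch '[[[0.05,0,0,0,0,0,1],[0,0,0,0,0,0,1]]]'>/dev/null; python3 -c "$N"
python3 -m inch '[[[0.05,0,0,0,0,0,1],[0,0,0,0,0,0,1]]]'>/dev/null; python3 -c "$N"
python3 - <<'E'
from h import *
c=cam("wrist");np.savez("w5.npz",**{k:c[k] for k in("K","R","t")})
p=proj(c,uv(410,278,.11)).astype(int); x0,y0=p[0]-75,p[1]-50; print(x0,y0)
a=cv2.convertScaleAbs(c["image"][y0:y0+75,x0:x0+150],alpha=1.2,beta=15)
cv2.imwrite("pics/w5.png",cv2.resize(a,(750,375),interpolation=2))
E
```

```text
t 14.60 u 410.3 v 235.3 z 96.1 F uvz [-1.1 -1.3 -1.1]
t 14.80 u 410.3 v 235.8 z 96.2 F uvz [-0.7 -2.5 -0.9]
182 121
```

View pics/w5.png

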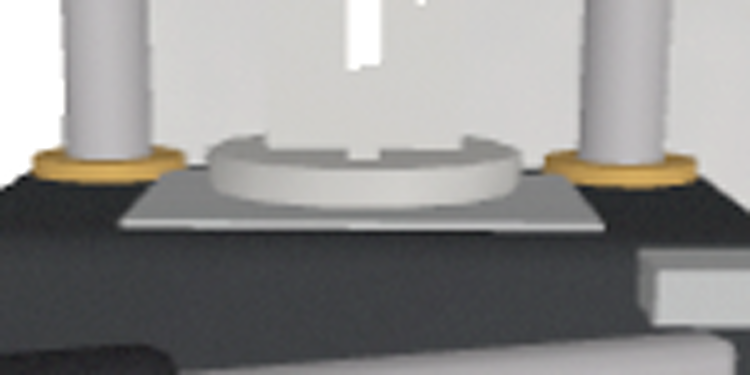

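The flange rim's lower edge (crop row 207) nearly meets the plate on the block's front face, whose top edge is at row 228.

```bash
python3 - <<'E'
from h import *
now()
c=dict(np.load("w5.npz"))
for p,z in(((258,167.3),.11),((258,166.6),.1095),((255,162.3),.105),((255,162.3),.102),((255,162.3),.1)):
    X=plane(c,p,z)[:2]; print(p,z,np.round([X@ux*1e3,X@uy*1e3],1))
E
N='from h import *
now()'
python3 -m inch '[[[0.04,0,0,0,0,0,1],[0,0,0,0,0,0,1]]]'>/dev/null; python3 -c "$N"
python3 -m inch '[[[0,0,0,0,0,0,1]]]'>/dev/null; python3 -c "$N"
```

```text
t 14.85 u 410.3 v 235.9 z 96.2 F uvz [-0.7 -1.3 -0.8]
(258, 167.3) 0.11 [410.2 279.9]
(258, 166.6) 0.1095 [410.2 280.2]
(255, 162.3) 0.105 [408.8 281.5]
(255, 162.3) 0.102 [408.8 281. ]
(255, 162.3) 0.1 [408.8 280.6]
t 15.05 u 410.3 v 236.2 z 96.2 F uvz [-1.  -2.1 -0.4]
t 15.15 u 410.3 v 236.2 z 96.2 F uvz [-0.8 -0.9 -1.3]
```

```bash
N='from h import *
now()'
python3 -m inch '[[[0.04,0,0,0,0,0,1],[0,0,0,0,0,0,1]]]'>/dev/null; python3 -c "$N"
python3 -m inch '[[[0.04,0,0,0,0,0,1],[0,0,0,0,0,0,1]]]'>/dev/null; python3 -c "$N"
```

```text
t 15.35 u 410.3 v 236.6 z 96.2 F uvz [-0.2 -1.8 -1.1]
t 15.55 u 410.3 v 237.0 z 96.2 F uvz [-0.1 -2.1 -1.4]
```

```bash
N='from h import *
now()'
python3 -m inch '[[[0.04,0,0,0,0,0,1],[0,0,0,0,0,0,1]]]'>/dev/null; python3 -c "$N"
```

```text
t 15.75 u 410.3 v 237.4 z 96.1 F uvz [-0.4 -1.6 -0.2]
```

```bash
N='from h import *
now()'
python3 -m inch '[[[0.04,0,0,0,0,0,1],[0,0,0,0,0,0,1]]]'>/dev/null; python3 -c "$N"
```

```text
t 15.95 u 410.3 v 237.7 z 96.2 F uvz [-0.1 -1.9 -0.9]
```

```bash
N='from h import *
now()'
python3 -m inch '[[[0.04,0,0,0,0,0,1],[0,0,0,0,0,0,1]]]'>/dev/null; python3 -c "$N"
```

```text
t 16.15 u 410.3 v 237.8 z 96.2 F uvz [-0.3 -5.   0. ]
```

```bash
N='from h import *
now()'
python3 -m inch '[[[0.04,0,0,0,0,0,1],[0,0,0,0,0,0,1]]]'>/dev/null; python3 -c "$N"
```

```text
t 16.35 u 410.3 v 237.8 z 96.2 F uvz [-0.7 -7.3  0.9]
```

Contact: the force rose to 5–7 N with the block stopped, below the 9 N the plunger needs. I'll retreat and rise.

```bash
python3 -m inch '[[[-0.2,0,0,0,0,0,1],[-0.8,0,0,0,0,0,1],[-1.5,0,0,0,0,0,1],[0,0,0,0,0,0,1],[0,0,-3,0,0,0,1]]]'>/dev/null
python3 -m inch '[[[0,0,-3.5,0,0,0,1],[0,0,-3.5,0,0,0,1],[0,0,0,0,0,0,1],[0,0,0,0,0,0,1]]]'>/dev/null
python3 - <<'E'
from h import *
now(); togo(uv(374,265,.165),yw)
c=cam("wrist");np.savez("w6.npz",**{k:c[k] for k in("K","R","t")})
for u,v,z in((410,281.4,.11),(379,265,.142),(410,281.4,.105)): print(np.round(proj(c,uv(u,v,z))))
p=proj(c,uv(400,270,.11)).astype(int); x0,y0=p[0]-75,p[1]-60; print(x0,y0)
cv2.imwrite("pics/w6.png",cv2.resize(cv2.convertScaleAbs(c["image"][y0:y0+120,x0:x0+150],alpha=1.2,beta=15),(750,600),interpolation=2))
E
```

```text
t 17.25 u 410.9 v 213.7 z 197.1 F uvz [-0.4  1.  -0.5]
tool shift cm [ 5.11 -3.72  3.21]
turn deg [ 0.13 -0.07 -0.18]
turn deg [-1.0000e-01 -2.1000e-01  1.7982e+02]
[256. 112.]
[209. 139.]
[256. 112.]
167 67
```

View pics/w6.png

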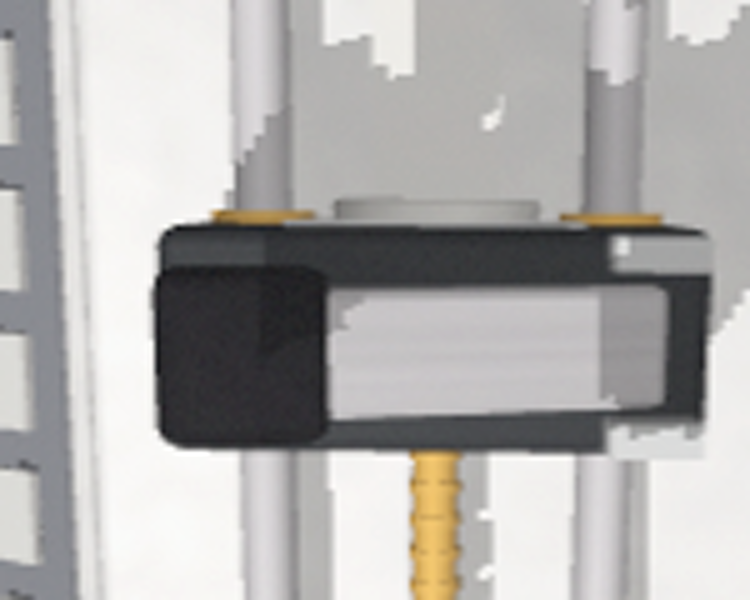

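The block's front edge sits at the flange (native row 112, as predicted), and the pad centre at (215,138) confirms v≈265. I'll move over the pad and press.

```bash
N='from h import *
now()'
python3 -m inch '[[[2.5,-1.7,0,0,0,0,1],[2.6,-1.8,0,0,0,0,1],[0,0,2,0,0,0,1],[0,0,1.2,0,0,0,1],[0,0,0,0,0,0,1]]]'>/dev/null; python3 -c "$N"
python3 -m inch '[[[0,0,1,0,0,0,1],[0,0,0.8,0,0,0,1],[0,0,0,0,0,0,1]]]'>/dev/null; python3 -c "$N"
python3 -m inch '[[[0,0,0.6,0,0,0,1],[0,0,0.6,0,0,0,1],[0,0,0,0,0,0,1]]]'>/dev/null; python3 -c "$N"
```

```text
t 17.80 u 373.3 v 263.3 z 160.5 F uvz [ 0.3 -0.4  0.5]
t 18.10 u 374.9 v 264.0 z 144.8 F uvz [-0.7  0.1  0.1]
t 18.40 u 375.3 v 264.6 z 133.5 F uvz [-0.  -0.1  0.5]
```

```bash
N='from h import *
now()'
python3 -m inch '[[[0,0,0.3,0,0,0,1],[0,0,0.3,0,0,0,1]]]'>/dev/null; python3 -c "$N"
python3 -m inch '[[[0,0,0.3,0,0,0,1],[0,0,0,0,0,0,1]]]'>/dev/null; python3 -c "$N"
```

```text
t 18.60 u 375.5 v 264.8 z 128.3 F uvz [-1.   0.7  3. ]
t 18.80 u 375.2 v 264.6 z 124.7 F uvz [-0.1  1.2 -1. ]
```

```bash
N='from h import *
now()'
python3 -m inch '[[[0,0,0.2,0,0,0,1],[0,0,0.2,0,0,0,1]]]'>/dev/null; python3 -c "$N"
python3 -m inch '[[[0,0,0.2,0,0,0,1],[0,0,0,0,0,0,1]]]'>/dev/null; python3 -c "$N"
python3 -m inch '[[[0,0,0.1,0,0,0,1],[0,0,0,0,0,0,1]]]'>/dev/null; python3 -c "$N"
```

```text
t 19.00 u 375.3 v 264.7 z 121.1 F uvz [-1.7 -0.   2.5]
t 19.20 u 375.3 v 264.6 z 118.8 F uvz [-0.  -0.2 -0.1]
t 19.40 u 375.4 v 264.6 z 118.5 F uvz [-3.2 -0.2  4.4]
```

```bash
N='from h import *
now()'
python3 -m inch '[[[0,0,0.1,0,0,0,1],[0,0,0,0,0,0,1]]]'>/dev/null; python3 -c "$N"
python3 -m inch '[[[0,0,0.05,0,0,0,1],[0,0,0,0,0,0,1],[0,0,0,0,0,0,1]]]'>/dev/null; python3 -c "$N"
python3 -m inch '[[[0,0,-2,0,0,0,1],[0,0,-4,0,0,0,1],[0,0,-4,0,0,0,1],[-4,0,0,0,0,0,1],[-1,3,0,0,0,0,1]]]'>/dev/null;python3 -c "$N"
python3 -m inch '[[[0,0,0,0,0,0,1],[0,0,0,0,0,0,1]]]'>/dev/null
python3 - <<'E'
from h import *
now()
c=cam("wrist");np.savez("w7.npz",**{k:c[k] for k in("K","R","t")})
for u,v,z in((410,281.4,.11),(379,265,.118),(384,265,.142)): print(np.round(proj(c,uv(u,v,z)),1))
p=proj(c,uv(400,270,.11)).astype(int); x0,y0=p[0]-75,p[1]-60; print(x0,y0)
cv2.imwrite("pics/w7.png",cv2.resize(cv2.convertScaleAbs(c["image"][y0:y0+120,x0:x0+150],alpha=1.2,beta=15),(750,600),interpolation=2))
g=cv2.cvtColor(c["image"],cv2.COLOR_BGR2GRAY)[:, :]
for u in(385,398,415,430):  # dark block front edge along columns
    X=proj(c,uv(u,281.4,.11)).astype(int); col=g[X[1]-12:X[1]+10,X[0]]; print(u,X,col.tolist())
m=(g<45).astype(np.uint8); m[:y0]=0;m[y0+120:]=0;m[:,:x0]=0;m[:,x0+150:]=0
n,l,st,ce=cv2.connectedComponentsWithStats(m); print(st[1:][st[1:,4]>60],ce[1:][st[1:,4]>60].round(1))
E
```

```text
t 19.60 u 375.4 v 264.7 z 118.2 F uvz [-5.3 -2.3 11. ]
t 19.90 u 375.4 v 264.8 z 118.1 F uvz [-6.4 -3.  14.7]
t 20.40 u 403.7 v 213.0 z 217.9 F uvz [ 0.5  0.8 -0.2]
t 20.60 u 405.3 v 214.3 z 216.4 F uvz [-0.7 -0.1 -0.3]
[263.1 112.4]
[224.1 134.1]
[227.9 136.8]
175 66
385 [231 112] [108, 108, 109, 109, 109, 109, 109, 109, 110, 97, 104, 102, 19, 29, 35, 39, 32, 32, 32, 18, 21, 24]
398 [248 112] [135, 136, 136, 136, 136, 137, 136, 128, 157, 133, 113, 132, 69, 26, 34, 41, 47, 47, 48, 48, 36, 34]
415 [269 112] [136, 134, 134, 134, 135, 135, 134, 128, 162, 166, 165, 138, 94, 27, 32, 38, 46, 48, 49, 47, 44, 35]
430 [288 112] [109, 109, 96, 96, 98, 98, 99, 98, 100, 101, 93, 92, 131, 22, 31, 37, 47, 47, 43, 33, 33, 36]
[[ 208  112  104   38 1610]] [[241.3 127.8]]
```

The stop at z=118.1 mm with 14.7 N matches the flat lever height of 118 mm, and the block's front edge is still at the flange row. I'll make one numeric check of the pad edge and the cover, then hand in.

```bash
python3 - <<'E'
from h import *
c=cam("wrist"); g=cv2.cvtColor(c["image"],cv2.COLOR_BGR2GRAY)
for l,a in(("flat pad right",(391,265,.118)),("raised pad right",(394.5,265,.138))):print(l,proj(c,uv(*a)).round(1))
y=int(proj(c,uv(391,265,.118))[1]); print(y,g[y,225:255].tolist())
S=cam("scene"); X=np.array([.493,-.2085]);r=np.radians(2)
for d in((-.055,-.089),(.055,-.089),(.055,.089),(-.055,.089)):
    P=X+[d[0]*np.cos(r)-d[1]*np.sin(r),d[0]*np.sin(r)+d[1]*np.cos(r)]; print(proj(S,[*P,.104]).round(1), "p1.png px",((proj(S,[*P,.104])-[130,140])*[400/130,400/110]).round())
E
```

```text
flat pad right [239.8 134.5]
raised pad right [243.2 136.7]
134 [31, 30, 30, 28, 32, 32, 31, 28, 29, 29, 25, 38, 112, 162, 162, 162, 162, 161, 161, 161, 162, 161, 160, 160, 161, 161, 160, 161, 161, 160]
[171.4 152.8] p1.png px [127.  46.]
[151.9 177.5] p1.png px [ 67. 136.]
[200.7 199.9] p1.png px [218. 218.]
[219.1 173.5] p1.png px [274. 122.]
```

```bash
python3 -c "
from plant import robot
print(robot.close_job())"
```

```text
the job is handed in; nothing more can be done
None
```

I handed the job in at about 21 s on the robot's clock. My last checks put all three steps in place, but `close_job` gave no verdict.

- **Cover:** I lifted it about 124 mm by its handle and set it upright on the mat, with about 6 N of contact force. Its top corners in the scene picture match a cover centred on the mat to within about 2 mm.
- **Block:** I pushed it until it met the thumb flange. It stopped there, with the reading rising from 2 N to 7 N, under the 9 N that moves the plunger. Afterwards its front edge was still at the flange's position to within about 1 mm.
- **Lever:** I pressed it down until it stopped at 118.1 mm under about 15 N; the flat height is 118 mm. The gripper was clear of everything when I handed in.

**Disagreements:**
- The camera estimate of the last gap (1 to 1.6 mm) was about 0.5 mm short of where contact came; I went by the force.
- The pad edge showed 3 pixels (about 2 mm) from its predicted flat position, on the side away from raised.
- By then I had used all 12 picture views, so the final lever and block checks are from pixel values only. I did not check the bystanders after the last moves.

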